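# Load the sample tube and hold the reader's shutter half open

## Robot

A 6-joint arm with a two-finger parallel gripper is mounted at the origin on the work surface. World frame = base frame: x ahead of the robot, y to its left, z up, the work surface at z = 0. Lengths are in m, angles in degrees, forces in N, time in s.
With the tool pointing down it reaches from about 0.35 to 0.875 m from the base axis. Payload 4.2 kg.
Tool frame: the origin (TCP) lies midway between the tips of the shut fingers; the grasp point (between the pads) lies 19 mm behind it; z points along the fingers, y is the direction in which the jaws open and shut (so a half turn about z gives the same grasp; the last joint's range is limited). The gripper opens to 87 mm and grips with 3 to 60 N. Pads are 19 mm wide; open, the fingers measure 117 mm over their backs; the gripper's body (75 mm by 190 mm) begins 51 mm behind the grasp point.
Start: joints at [81.108, 22.042, 0.453, 0, -68.411, -14.817], TCP at [0.251, 0.572, 0.223] pointing down, gripper open.
Joint ranges: [-179.83, 179.83], [-69.29, 118.12], [-61.27, 80.66], [-181.25, 117.63], [-171.15, -9.14], [-177.46, 177.46]. Speed limits (degrees/s): [159.86, 159.86, 180, 180, 180, 180].

## Interface

Orientations are given as a 3x3 rotation matrix whose columns are the frame's x, y, z axes.
In Python, from station import sense, capture, calibration, finish_job gives the robot as it stands.
- The arm moves only by the tool carry_out, never from a script. Its argument "commands" is one flat list of numbers, 6 for each row, row after row: the shift along the tool's x, y, z in mm, then the turn, a rotation vector about the tool's x, y, z in rad. A call has 1 to 5 rows; each row shifts and turns the pose as measured when the row begins, along the tool's axes as they then stand; what a row does not reach is not made up. A row lasts 1/8 s, in which the tool goes at most 62.5 mm and 10.7 degrees, less where a joint would pass 70% of its speed; a pose out of reach is approached as far as the arm can. A call is refused whole if a number of a shift passes 62.5 or a number of a turn 0.188, either way. A call with a gripper value outside its range is refused whole. "grip" is the finger opening in mm, from 0 to 87, set as the call begins (left out, the last holds). The fingers move at their own pace and stop on an object; the grip force is fixed at half the most. Time passes only in rows, so rows that do not move let the fingers close. It gives the time, the measured TCP pose, the force and the opening at its end, in the units of the state.
- sense(): the state, without advancing time (a new reading comes with each control period).
- capture(name): name is "scene" or "top" or "wrist"; returns the picture (480x640x3 uint8, red, green, blue); there is no depth.
- calibration(name): a dict with "fx", "fy", "cx", "cy" (pixels), "dist" ([k1, k2, p1, p2, k3] as OpenCV has them; the pictures are not rectified), "rvec" (rotation vector, rad) and "tvec" (3), from world to camera coordinates, as OpenCV has them. Camera axes: x right, y down, z forward; pixel columns grow to the right and rows downward; lengths in m; the calibration is good to about 2 mm. A picture is of the moment at which its call begins: read the wrist's pose just before it. calibration takes no time and is no camera call; for the wrist camera it gives the pose at the moment of the call.
- finish_job(): hands the job in, once; it reports no verdict.
The state is a dict: "time_s": time; "joints": joint angles; "joint_velocities": joint speeds; "effort": joint torques, N m; "tcp_pos": TCP position; "ee_rot": TCP orientation; "wrist_force": force on the tool from outside, world axes, zero at the start; "moment": the same for the moment, N m; "gripper_width": opening from 0.0 (shut) to 1.0 (fully open).
Only numpy, scipy, OpenCV 4.12 (cv2) and the standard library are available. Lean on these libraries where they do the work, as an engineer would, in place of code of your own. Each camera call takes 0.05 s, during which the arm holds its last target.

## Task

Take the long sample tube out of the tube block and stand it in the well of the light-scatter reader, right down to the bottom, and let go of it. Then, with the gripper's fingers on the shutter's upright handle, slide the shutter against its spring to the half-travel mark and hold it there: finish while still holding it half open, since it springs shut if let go. Leave the two short tubes in their holes and everything else on the bench where it is.

Things in the scene. Friction and masses are not known exactly. Their poses are not given: they have to be found in the camera images.
- tube_long_mid (a point): the long sample tube: round, 110 mm long overall, 16 mm diameter, its lowest 4 mm tapered to 10 mm; the top 20 mm is a cap of 19 mm diameter; 15 to 40 g. Point on its axis at mid-height (55 mm above its foot), z along the axis towards the cap. It starts upright in one of the three holes of the tube block, told from its neighbours only by its length; it stands 70 mm out of the block, the short ones 35 mm
- rack: tube block, fixed to the table: aluminium, 50 x 160 x 50 mm (x, y, z); origin at the centre of its underside, z up. Three 19 mm wide, 40 mm deep blind holes in a row along its y, at y = -50, 0 and +50 mm
- reader: light-scatter reader, fixed to the table; origin on the table under it, z up. Its x axis goes from the low grey shutter deck (100 x 200 x 50 mm, centred at x = -40 mm) to the dark cell block (70 x 120 x 70 mm, centred at x = +45 mm) that has the well; a lamp barrel sticks out of the cell block to x = 130 mm. The shutter slides along its +y
- well (a point): centre of the mouth of the well in the top of the cell block, 70 mm above the table (60 mm along x from the reader's origin); axes as the reader's. Straight round blind hole, 20 mm wide with a 3 mm chamfer, 45 mm deep: a tube standing on its bottom leaves the long tube's mid-point 10 mm above the mouth
- grip (a point): a point inside the shutter's upright handle, on its centre line, 28 mm above the handle's foot and 17 mm below its top; axes as the reader's. With the shutter closed it lies at x = -45, y = -30 mm from the reader's origin, 83 mm above the table; it moves with the shutter along the reader's +y. About 50 mm is free on both sides of the handle along the slide, above two 6 mm high guide rails
- shutter: the sliding shutter: steel blade 50 x 60 x 4 mm with an upright handle in its middle, a dark flat bar 28 mm (x) by 12 mm (y, along the slide) by 45 mm tall whose foot is 55 mm above the table; origin on the deck under the handle, 50 mm above the table; axes as the reader's
- shutter_travel (a joint): shutter travel in m: 0 closed (where the spring holds it), 0.060 fully open; grows as the blade slides along the reader's +y. The spring pushes it shut all the time: 3 N closed, 9 N at half travel, 15 N fully open; let go, it slides shut. White marks on the dark scale bar at the deck's edge (the reader's -x side) show closed, half (the longer mark, 30 mm from closed) and open, against a pointer on the blade
- tube_a_mid (a point): short capped sample tube, 16 mm diameter, 75 mm long overall, standing in another hole of the tube block; point at its mid-height. Stays in its hole
- tube_b_mid (a point): second short capped tube, the same as the first; point at its mid-height. Stays in its hole
- bottle: amber bottle, 60 mm diameter, 120 mm tall; origin at the centre of its underside. Bystander
- jar: squat jar, 60 mm diameter, 70 mm tall; origin at the centre of its underside. Bystander
- beaker: open glass beaker, 64 mm diameter, 80 mm tall; origin at the centre of its underside. Bystander
- dish: flat clear dish, 86 mm diameter, 15 mm thick; origin at the centre of its underside. Bystander
- slidebox: flat white box, 100 x 80 x 32 mm; origin at the centre of its underside. Bystander
- screwdriver: screwdriver lying flat, 160 mm long, handle towards its own -x. Bystander
- tube_long: the same long tube; origin at the centre of its foot
Not all that is in view belongs to the job. Leave any red look-alike of the tube_long alone.

How it is judged (in metres and radians):
On the way, in this order (a step that is already met when the one before it is completed fails the run):
1. the long tube stands on the bottom of the well, let go (z of tube_long_mid in the frame of well between 0.005 and 0.014 m and horizontal distance between tube_long_mid and well below 0.008 m and angle between tube_long_mid's own z axis and vertical below 0.2 rad and contact force between the fingers and tube_long below 0.3 N), for 0.2 s.
2. the fingers hold the shutter at half travel (value of joint shutter_travel between 0.024 and 0.036 m and contact force between the fingers and shutter above 4 N), for 0.4 s.
At the end, for the whole second after the job is handed in: The long tube stands on the bottom of the well (within 4 mm of depth), released; the shutter is at rest at half travel, 30 mm open within 6 mm, its handle held by the fingers against the spring (over 4 N); the short tubes and all bystanders are within 30 mm of where they were (all of step 1 and all of step 2 and velocity of joint shutter_travel between -0.01 and 0.01 m/s and distance of each of tube_a_mid, tube_b_mid, bottle, jar, beaker, dish, slidebox, screwdriver from where it was at the start of the episode below 0.03 m); the arm keeps its last pose, push and grip.
It fails at once if a short tube or another bystander was moved more than 30 mm (distance of any of tube_a_mid, tube_b_mid, bottle, jar, beaker, dish, slidebox, screwdriver from where it was at the start of the episode above 0.03 m).
It also fails if it takes over 53 s, if anything falls off the work surface, if the arm or the gripper's body presses on something with over 40 N, if the wrist force passes 120 N, or if a joint passes its speed limit or range.

## Working session

There is one attempt and no reset: what is moved stays moved. The work goes in short steps, Python scripts to look and compute and a tool call to move; the robot and the scene stay as the last step left them, time stands still between calls to the robot, and variables do not carry over. Pictures are saved under pics/ and viewed, and the job is handed in when it is done.

Besides the shell and the picture viewer there is one more tool, called as a command line: name --argument value ..., lists and objects as JSON in quotes. carry_out: Moves the arm, as the interface text tells. Its arguments: {"type":"object","properties":{"commands":{"type":"array"},"grip":{"type":"number"}},"required":["commands"]}

```bash
mkdir -p pics; ls; python3 - <<'E'
from station import *
import cv2
print(sense())
for n in ["scene","top","wrist"]:
    c=calibration(n); print(n,{k:(v if not hasattr(v,'tolist') else v.tolist()) for k,v in c.items()})
    cv2.imwrite(f"pics/{n}0.png",capture(n)[:,:,::-1])
E
```

```text
pics
{'time_s': 0.0, 'joints': array([ 8.11072513e+01,  2.20917939e+01,  3.80620778e-01, -2.92604430e-02,
       -6.84119266e+01, -1.48178460e+01]), 'joint_velocities': array([-0.08776658, -0.15355786, -0.04908548,  0.04237168, -0.03159819,
        0.02261131]), 'effort': array([-8.06036496e-04, -3.90667248e+01,  1.87400669e+01,  4.21980143e+00,
        1.09922592e-02, -1.93277233e-04]), 'tcp_pos': array([0.25104971, 0.57170684, 0.22145378]), 'ee_rot': array([[ 9.15512510e-01, -4.02288704e-01, -8.01278093e-04],
       [-4.02289492e-01, -9.15510221e-01, -2.04921508e-03],
       [ 9.07977936e-05,  2.19842780e-03, -9.99997579e-01]]), 'wrist_force': array([-0.15709937, -0.8842908 , -0.34781288]), 'moment': array([ 0.01751047, -0.0137018 , -0.00917644]), 'gripper_width': 1.0041855827370483}
scene {'fx': 498.4067468522803, 'fy': 498.4067468522803, 'cx': 332.4462486544023, 'cy': 235.43159578911283, 'dist': [-0.02746419430095593, 0.0, 0.0, 0.0, 0.0], 'rvec': [2.4162037223498007, 1.016229993920549, -0.2662243900141364], 'tvec': [-0.4229264836957909, -0.3234218625246159, 1.3668272251814946]}
top {'fx': 461.27035920786284, 'fy': 461.27035920786284, 'cx': 321.4448087242875, 'cy': 236.8257693520394, 'dist': [-0.014825870313318203, 0.0, 0.0, 0.0, 0.0], 'rvec': [2.1377649580661586, -2.169155768646191, 0.14593464093484626], 'tvec': [-0.012555603826787737, 0.5988624389064274, 1.1584759799185036]}
wrist {'fx': 366.56663877003837, 'fy': 366.56663877003837, 'cx': 320.98000382537816, 'cy': 240.89883462790658, 'dist': [-0.013078441043013716, 0.0, 0.0, 0.0, 0.0], 'rvec': [-1.6307718508865947, 2.4982719232449484, 0.31987561108721024], 'tvec': [0.6235307905608459, -0.030833732074354733, 0.38934714585095104]}
```

View pics/scene0.png

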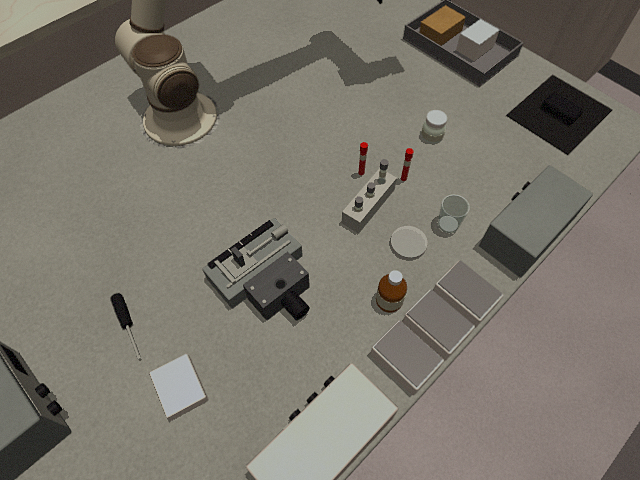

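View pics/top0.png

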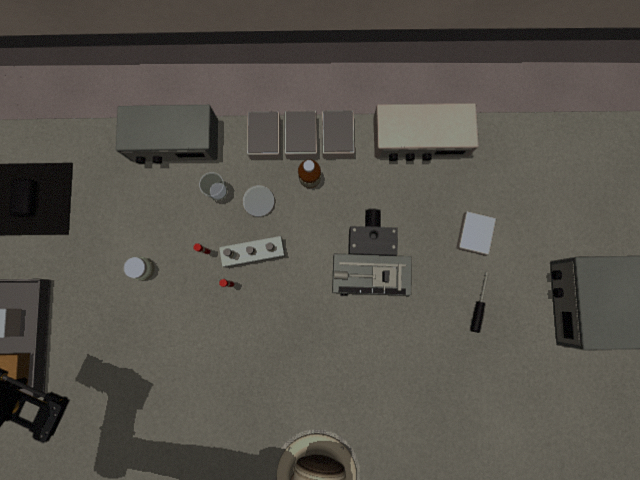

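View pics/wrist0.png

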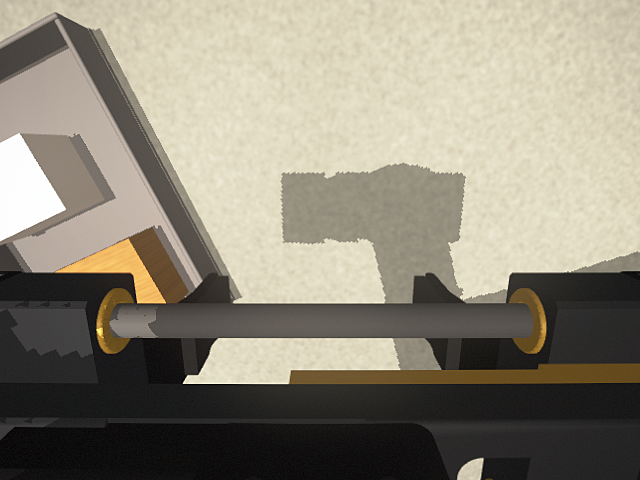

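The scene view shows the block near (370,200) with three grey-capped tubes, two red look-alikes standing free at (363,158) and (408,165), and the reader near (258,265). Top view has the block at (252,250), the reader at (373,265). Next: close crops.

```bash
python3 - <<'E'
import cv2
s=cv2.imread("pics/scene0.png");t=cv2.imread("pics/top0.png")
def crop(im,x,y,w,h,k,n): cv2.imwrite(n,cv2.resize(im[y:y+h,x:x+w],None,fx=k,fy=k,interpolation=cv2.INTER_CUBIC))
crop(s,335,135,90,100,6,"pics/c1.png");crop(s,195,210,125,115,5,"pics/c2.png")
crop(t,190,230,105,65,7,"pics/c3.png");crop(t,325,200,95,105,5.5,"pics/c4.png")
E
```

```text
(no output)
```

View pics/c1.png

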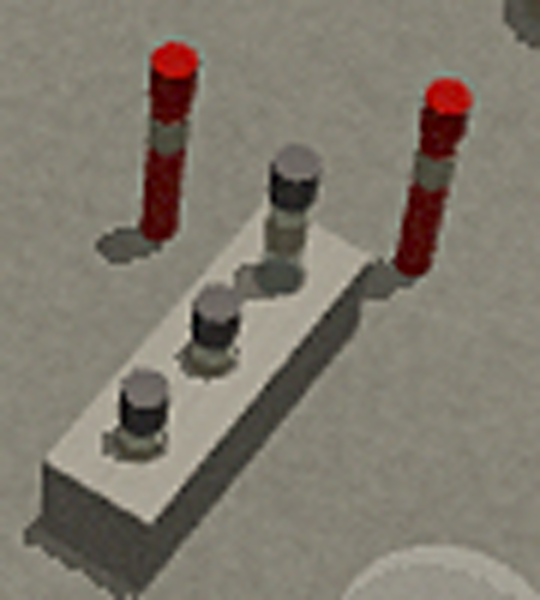

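View pics/c2.png

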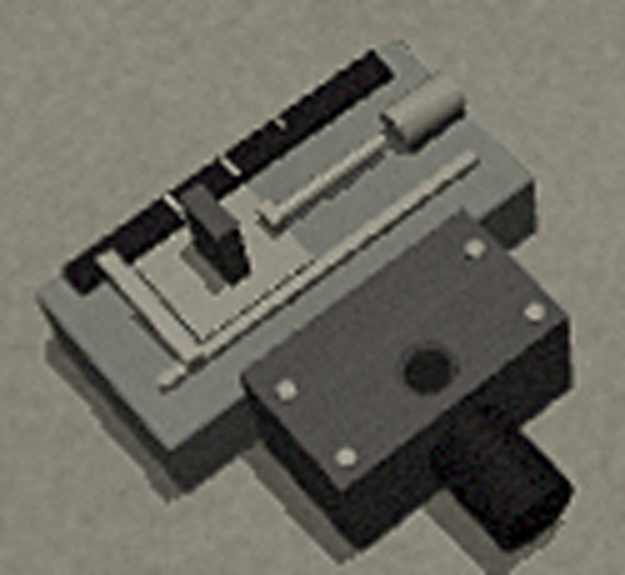

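View pics/c3.png

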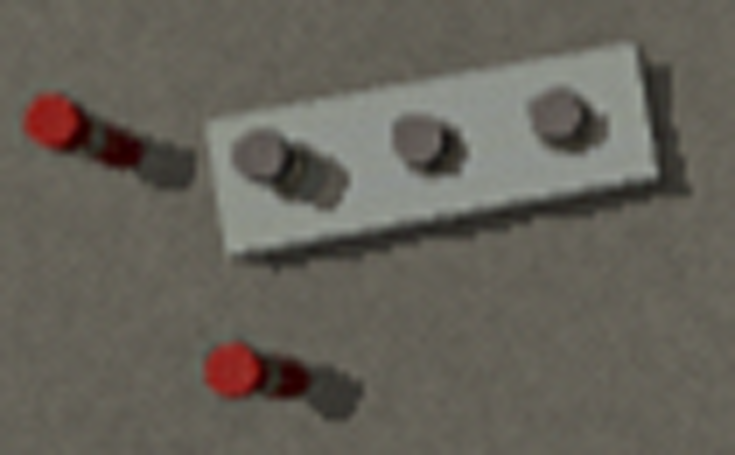

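View pics/c4.png

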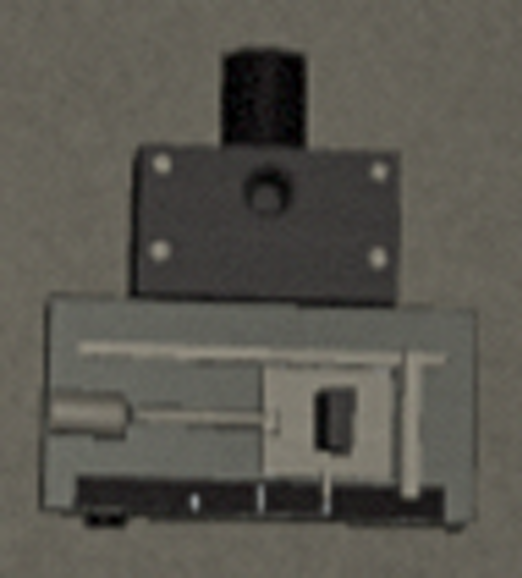

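Candidates (scene px): long grey-capped tube (384,162) at the block's far end, short ones (371,184) and (359,198), red look-alikes (363,146), (408,152). In the close crop the end tube at (384,162) clearly stands taller, so that is the one. The reader's shutter travels towards world +y, with the half mark the longer of the two left marks.

```bash
cat > h.py <<'E'
import numpy as np, cv2
from station import *
def ray(c,px):
    K=np.array([[c['fx'],0,c['cx']],[0,c['fy'],c['cy']],[0,0,1]])
    u=cv2.undistortPoints(np.array([[px]],float),K,np.array(c['dist']))[0,0]
    R=cv2.Rodrigues(np.array(c['rvec'],float))[0]; t=np.array(c['tvec'],float)
    d=R.T@np.array([u[0],u[1],1]); return -R.T@t, d/np.linalg.norm(d)
def tri(obs):
    A=np.zeros((3,3));b=np.zeros(3)
    for c,px in obs:
        o,d=ray(c,px);P=np.eye(3)-np.outer(d,d);A+=P;b+=P@o
    x=np.linalg.solve(A,b)
    return x,[float(np.linalg.norm((np.eye(3)-np.outer(ray(c,p)[1],ray(c,p)[1]))@(x-ray(c,p)[0]))*1e3) for c,p in obs]
def plane(c,px,z):
    o,d=ray(c,px); return o+d*(z-o[2])/d[2]
def proj(c,X):
    K=np.array([[c['fx'],0,c['cx']],[0,c['fy'],c['cy']],[0,0,1]])
    return cv2.projectPoints(np.array([X],float),np.array(c['rvec'],float),np.array(c['tvec'],float),K,np.array(c['dist']))[0].reshape(-1,2)[0]
E
python3 - <<'E'
from h import *
S=calibration("scene");T=calibration("top")
f=lambda x,y:((x+.0)/6+335-.4,y/6+135-.4)
g=lambda x,y:(x/5+195-.4,y/5+210-.4)
h=lambda x,y:(x/7+190-.4,y/7+230-.4)
k=lambda x,y:(x/5.5+325-.4,y/5.5+200-.4)
np.set_printoptions(precision=4,suppress=True)
for n,s,t in [("long",f(295,160),h(262,155)),("mid",f(217,300),h(420,139)),("end",f(145,384),h(560,115)),
 ("rackA(-y,near)",f(43,462),h(657,182)),("rackB(-y,far)",f(153,523),h(633,42)),("rackC(+y far)",f(375,260),h(208,122)),
 ("bolt far+y",g(535,312),k(162,163)),("bolt far-y",g(346,457),k(380,170)),("bolt near-y",g(287,390),k(377,258)),("near+y",g(475,248),k(160,250)),
 ("well",g(430,370),k(268,192)),("handle top",g(217,213),k(340,420))]:
    x,e=tri([(S,s),(T,t)]); print(n,x,e)
E
```

```text
long [0.5553 0.2077 0.1221] [0.9830342510054324, 0.9830342510053947]
mid [0.5639 0.1588 0.0871] [1.101265330504887, 1.1012653305048379]
end [0.572  0.1095 0.0878] [1.696217709910804, 1.6962177099106202]
rackA(-y,near) [0.5513 0.0781 0.0457] [1.279059083456043, 1.2790590834560893]
rackB(-y,far) [0.6026 0.0862 0.0506] [1.0277503596442399, 1.0277503596441968]
rackC(+y far) [0.576  0.2434 0.0473] [1.6033522469749488, 1.603352246974945]
bolt far+y [ 0.6128 -0.1035  0.0726] [0.6986296346430207, 0.6986296346430656]
bolt far-y [ 0.6081 -0.2035  0.0735] [0.8651829180807005, 0.8651829180806908]
bolt near-y [ 0.5676 -0.201   0.0716] [0.8497460988560099, 0.8497460988560042]
near+y [ 0.5726 -0.1014  0.0729] [0.9466262036295329, 0.9466262036294607]
well [ 0.5997 -0.152   0.0673] [1.3434750056007208, 1.34347500560072]
handle top [ 0.4938 -0.1764  0.0952] [2.9805475420545933, 2.9805475420546848]
```

```bash
python3 - <<'E'
from h import *
np.set_printoptions(precision=4,suppress=True)
S=calibration("scene");T=calibration("top");W=calibration("wrist");s=sense()
R=cv2.Rodrigues(np.array(W['rvec']))[0];o=-R.T@np.array(W['tvec'])
E=s['ee_rot'];print("cam in tool",E.T@(o-s['tcp_pos']),"\n",E.T@R.T)
for a,b in [((363,145),(198,247)),((408,151),(224,283))]: print("red",tri([(S,a),(T,b)]))
for a,b in [((408,151),(198,247)),((363,145),(224,283))]: print("red",tri([(S,a),(T,b)]))
t=np.array([.555,.208,.20]);print("tool shift mm",E.T@(t-s['tcp_pos'])*1e3)
E
```

```text
cam in tool [ 0.0688  0.0006 -0.1618] 
 [[ 0.     -0.9674 -0.2532]
 [ 1.      0.     -0.0001]
 [ 0.0001 -0.2532  0.9674]]
red (array([0.5355, 0.221 , 0.175 ]), [47.31984290189445, 47.319842901894475])
red (array([0.5207, 0.2593, 0.0827]), [53.92705459461116, 53.92705459461129])
red (array([0.5687, 0.2805, 0.1106]), [0.30369362828930685, 0.3036936282894345])
red (array([0.4812, 0.2171, 0.1096]), [1.5228350328908409, 1.5228350328908786])
tool shift mm [424.5577 210.8778  22.1488]
```

carry_out --commands '[53, 26, 0, 0, 0, 0, 53, 26, 0, 0, 0, 0, 53, 26, 0, 0, 0, 0, 53, 26, 0, 0, 0, 0, 53, 26, 0, 0, 0, 0]' --grip 60

```text
time_s: 0.78
tcp_pos: [0.444, 0.3431, 0.2196]
ee_rot: [[0.919, -0.395, -0.002], [-0.395, -0.919, -0.004], [-0.0, 0.004, -1.0]]
wrist_force: [0.5, 1.1, -0.1]
gripper_width: 0.694
```

```bash
cat >> h.py <<'E'
def go(tx,ty,tz,yaw,maxmm=55,maxr=0.17):
    """print tool-axis rows for reaching target with the tool pointing down, tool-x at world angle yaw deg"""
    from scipy.spatial.transform import Rotation as Ro
    s=sense();E=s['ee_rot'];p=s['tcp_pos'];y=np.radians(yaw)
    x=np.array([np.cos(y),np.sin(y),0]);z=np.array([0,0,-1.]);D=np.column_stack([x,np.cross(z,x),z])
    rv=Ro.from_matrix(E.T@D).as_rotvec();d=np.array([tx,ty,tz])-p
    n=int(max(1,np.ceil(np.linalg.norm(d)*1e3/maxmm),np.ceil(np.linalg.norm(rv)/maxr)))
    print("t",s['time_s'],"pos",np.round(p,4),"yaw",round(float(np.degrees(np.arctan2(E[1,0],E[0,0]))),2),"F",np.round(s['wrist_force'],1),"w",round(float(s['gripper_width'])*87,1),"n",n)
    C=E
    for i in range(n):
        print(*np.round(C.T@d*1e3/n,1),*np.round(rv/n,3),sep=",")
        C=C@Ro.from_rotvec(rv/n).as_matrix()
E
python3 -c "
from h import *
go(.555,.208,.21,-80.5)"
```

```text
t 0.775 pos [0.444  0.3431 0.2196] yaw -23.24 F [ 0.5  1.1 -0.1] w 60.4 n 6
25.9,13.4,1.7,0.001,-0.0,0.167
27.7,8.9,1.6,0.001,-0.0,0.167
28.8,4.2,1.6,0.001,-0.0,0.167
29.1,-0.7,1.6,0.001,-0.0,0.167
28.6,-5.5,1.6,0.001,-0.0,0.167
27.3,-10.1,1.6,0.001,-0.0,0.167
```

carry_out --commands '[26, 13, 1.5, 0, 0, 0.17, 28, 9, 1.5, 0, 0, 0.17, 29, 4, 1.5, 0, 0, 0.17, 29, -1, 1.5, 0, 0, 0.17, 29, -5, 1.5, 0, 0, 0.17]'

```text
time_s: 1.4
tcp_pos: [0.538, 0.2216, 0.2109]
ee_rot: [[0.28, -0.96, -0.004], [-0.96, -0.28, -0.006], [0.004, 0.006, -1.0]]
wrist_force: [-0.2, -0.2, 0.0]
gripper_width: 0.69
```

carry_out --commands '[27, -10, 1.5, 0, 0, 0.17, 0, 0, 0, 0, 0, 0]'

```text
time_s: 1.65
tcp_pos: [0.5559, 0.196, 0.2083]
ee_rot: [[0.105, -0.995, -0.006], [-0.995, -0.104, -0.006], [0.006, 0.007, -1.0]]
wrist_force: [0.5, 0.5, -0.8]
gripper_width: 0.687
```

```bash
python3 - <<'E'
from h import *
go(.555,.208,.21,-80.5)
np.save("w1.npy",calibration("wrist"),allow_pickle=True)
c=calibration("wrist");im=capture("wrist");cv2.imwrite("pics/w1.png",im[:,:,::-1])
print(proj(c,[.5553,.2077,.12]))
E
```

```text
t 1.65 pos [0.5559 0.196  0.2083] yaw -84.0 F [ 0.5  0.5 -0.8] w 59.8 n 1
-12.1,-0.3,-1.8,0.007,-0.006,-0.061
[318.84764101 262.74475148]
```

View pics/w1.png

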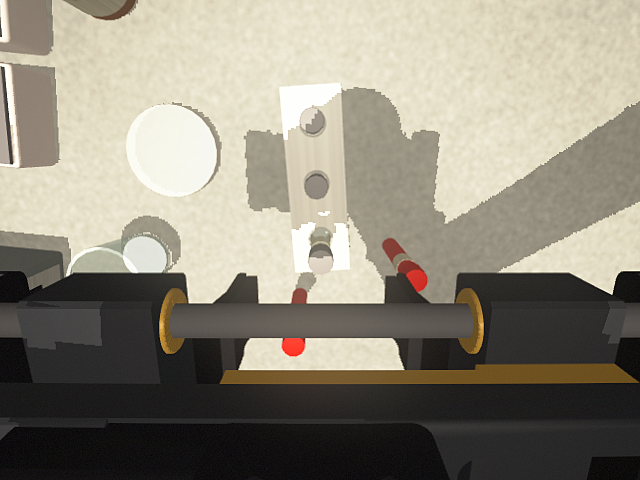

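Wrist view: long tube's cap top at (320,261), 2 px from where the two-view point projects; short caps at (316,184) and (313,121), red look-alikes at (417,278) and (293,345) clear of the fingers' path.

```bash
python3 - <<'E'
from h import *
w=np.load("w1.npy",allow_pickle=True).item()
S=calibration("scene");T=calibration("top")
f=lambda x,y:(x/6+334.6,y/6+134.6);h=lambda x,y:(x/7+189.6,y/7+229.6)
print(tri([(S,f(295,160)),(T,h(262,155)),(w,(320,261.5))]), plane(w,(320,261.5),.12))
go(.5555,.208,.14,-80.5)
E
```

```text
(array([0.5551014 , 0.20710978, 0.12216182]), [1.5385081578768043, 0.4843578278890522, 1.1445461256428]) [0.55457607 0.20668741 0.12      ]
t 1.7 pos [0.5555 0.1967 0.2084] yaw -83.89 F [-0.9 -0.6  0.1] w 59.8 n 2
-5.8,-0.8,34.2,0.003,-0.003,-0.03
-5.7,-0.9,34.2,0.003,-0.003,-0.03
```

carry_out --commands '[-10, 0, 0, 0.006, -0.006, -0.06, 0, 0, 34, 0, 0, 0, 0, 0, 34, 0, 0, 0, 0, 0, 0, 0, 0, 0]' --grip 52

```text
time_s: 2.2
tcp_pos: [0.553, 0.2101, 0.1397]
ee_rot: [[0.177, -0.984, 0.001], [-0.984, -0.177, 0.002], [-0.002, -0.001, -1.0]]
wrist_force: [0.1, 0.7, 0.5]
gripper_width: 0.594
```

```bash
python3 - <<'E'
from h import *
go(.555,.207,.090,-80.5)
E
```

```text
t 2.2 pos [0.553  0.2101 0.1397] yaw -79.79 F [0.1 0.7 0.5] w 51.7 n 1
3.5,-1.4,49.7,-0.001,0.002,0.012
```

carry_out --commands '[3.5, -1.5, 0, 0, 0.002, -0.01, 0, 0, 25, 0, 0, 0, 0, 0, 25, 0, 0, 0, 0, 0, 0, 0, 0, 0]'

```text
time_s: 2.7
tcp_pos: [0.559, 0.21, 0.0959]
ee_rot: [[0.194, -0.981, 0.012], [-0.981, -0.194, 0.006], [-0.003, -0.013, -1.0]]
wrist_force: [0.5, 0.1, 0.3]
gripper_width: 0.598
```

```bash
python3 - <<'E'
from h import *
go(.555,.207,.090,-80.5)
cv2.imwrite("pics/w2.png",capture("wrist")[:,:,::-1])
E
```

```text
t 2.7 pos [0.559  0.21   0.0959] yaw -78.82 F [0.5 0.1 0.3] w 52.0 n 1
2.2,4.6,5.8,-0.013,0.004,0.029
```

View pics/w2.png

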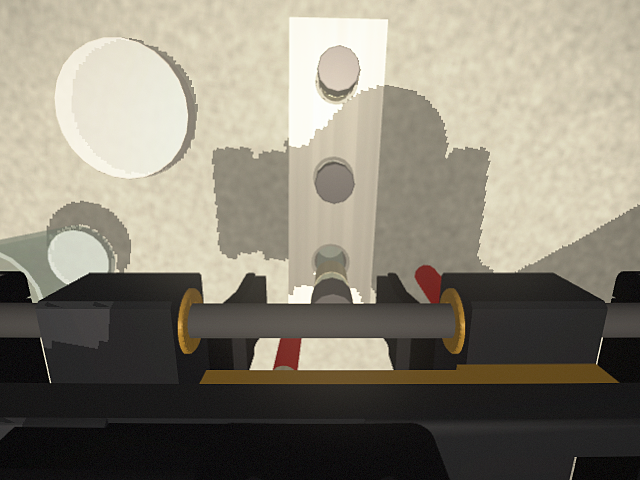

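The tube's cap (332,290) sits between the open fingers (250 and 385). A small correction, then close.

carry_out --commands '[2, 4.5, 5, -0.013, 0.004, -0.02, 0, 0, 0, 0, 0, 0]'

```text
time_s: 3.0
tcp_pos: [0.5575, 0.2085, 0.0951]
ee_rot: [[0.216, -0.976, 0.007], [-0.976, -0.216, 0.003], [-0.001, -0.007, -1.0]]
wrist_force: [-0.1, 0.5, 0.2]
gripper_width: 0.596
```

```bash
python3 - <<'E'
from h import *
go(.555,.207,.090,-80.5)
E
```

```text
t 3.0 pos [0.5575 0.2085 0.0951] yaw -77.53 F [-0.1  0.5  0.2] w 51.9 n 1
1.0,2.8,5.1,-0.007,0.002,0.052
```

carry_out --commands '[1, 3, 5, -0.007, 0.002, 0.05]'

```text
time_s: 3.12
tcp_pos: [0.5556, 0.2074, 0.0914]
ee_rot: [[0.166, -0.986, 0.003], [-0.986, -0.166, 0.001], [-0.0, -0.003, -1.0]]
wrist_force: [-0.9, 0.1, 0.4]
gripper_width: 0.598
```

```bash
python3 - <<'E'
from h import *
go(.555,.207,.090,-80.5)
E
```

```text
t 3.125 pos [0.5556 0.2074 0.0914] yaw -80.44 F [-0.9  0.1  0.4] w 52.0 n 1
0.3,0.6,1.4,-0.003,0.001,0.001
```

carry_out --commands '[0, 0, 1, 0, 0, 0, 0, 0, 0, 0, 0, 0, 0, 0, 0, 0, 0, 0, 0, 0, 0, 0, 0, 0, 0, 0, 0, 0, 0, 0]' --grip 0

```text
time_s: 3.75
tcp_pos: [0.5564, 0.2077, 0.0919]
ee_rot: [[0.169, -0.986, 0.005], [-0.986, -0.169, 0.002], [-0.001, -0.005, -1.0]]
wrist_force: [-0.5, 0.3, -0.1]
gripper_width: 0.202
```

```bash
python3 - <<'E'
from h import *
go(.555,.207,.22,-80.5)
E
```

```text
t 3.75 pos [0.5564 0.2077 0.0919] yaw -80.3 F [-0.5  0.3 -0.1] w 17.6 n 3
0.1,0.3,-42.7,-0.002,0.0,0.001
0.1,0.3,-42.7,-0.002,0.0,0.001
0.1,0.4,-42.7,-0.002,0.0,0.001
```

carry_out --commands '[0, 0, -20, 0, 0, 0, 0, 0, -25, 0, 0, 0, 0, 0, -25, 0, 0, 0, 0, 0, -25, 0, 0, 0, 0, 0, -35, 0, 0, 0]'

```text
time_s: 4.38
tcp_pos: [0.5538, 0.2064, 0.2214]
ee_rot: [[0.168, -0.986, -0.003], [-0.986, -0.168, -0.003], [0.002, 0.004, -1.0]]
wrist_force: [0.4, 0.3, 0.1]
gripper_width: 0.207
```

```bash
python3 - <<'E'
from h import *
cv2.imwrite("pics/w3.png",capture("wrist")[:,:,::-1])
im=capture("scene")[:,:,::-1];cv2.imwrite("pics/s3.png",cv2.resize(im[60:260,280:460],None,fx=3,fy=3))
np.set_printoptions(precision=3,suppress=True);go(.6,-.152,.22,-2.7)
E
```

```text
t 4.475 pos [0.557 0.208 0.226] yaw -80.25 F [ 0.5 -0.6  0.8] w 18.0 n 8
45.2,2.3,0.7,-0.001,-0.001,-0.169
44.2,9.9,0.7,-0.001,-0.001,-0.169
41.9,17.2,0.7,-0.001,-0.001,-0.169
38.4,24.0,0.7,-0.001,-0.001,-0.169
33.8,30.1,0.7,-0.001,-0.001,-0.169
28.3,35.4,0.7,-0.001,-0.001,-0.169
21.9,39.6,0.7,-0.001,-0.001,-0.169
14.9,42.8,0.7,-0.001,-0.001,-0.169
```

View pics/s3.png

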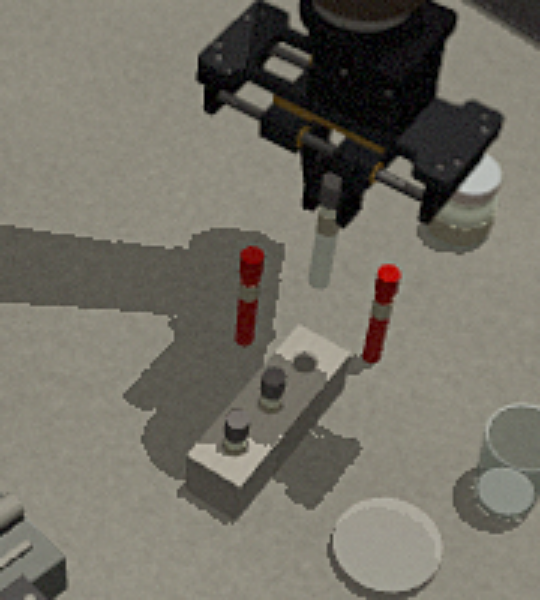

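View pics/w3.png

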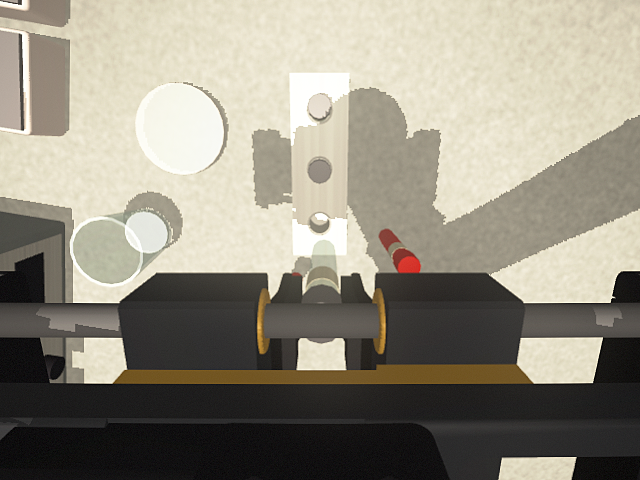

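Tube is out of the block and held upright; both short tubes are still in place (wrist (319,105), (319,168)). I move towards the reader, stopping 70 mm short so that the wrist camera can see the well.

```bash
python3 - <<'E'
from h import *
go(.53,-.152,.225,-2.7,maxmm=45)
E
```

```text
t 4.475 pos [0.5567 0.2077 0.2261] yaw -80.25 F [ 0.5 -0.6  0.8] w 18.0 n 9
38.9,9.7,0.0,-0.001,-0.0,-0.15
37.0,15.4,0.0,-0.001,-0.0,-0.15
34.3,20.8,0.0,-0.001,-0.0,-0.15
30.8,25.7,0.0,-0.001,-0.0,-0.15
26.6,30.0,0.0,-0.001,-0.0,-0.15
21.8,33.6,0.0,-0.001,-0.0,-0.15
16.5,36.5,0.0,-0.001,-0.0,-0.15
10.8,38.6,0.1,-0.001,-0.0,-0.15
4.9,39.8,0.1,-0.001,-0.0,-0.15
```

carry_out --commands '[39, 10, 0, 0, 0, -0.15, 37, 15, 0, 0, 0, -0.15, 34, 21, 0, 0, 0, -0.15, 31, 26, 0, 0, 0, -0.15, 27, 30, 0, 0, 0, -0.15]'

```text
time_s: 5.1
tcp_pos: [0.5422, 0.0042, 0.2231]
ee_rot: [[0.813, -0.582, 0.005], [-0.582, -0.813, 0.003], [0.002, -0.005, -1.0]]
wrist_force: [0.5, -0.2, -0.9]
gripper_width: 0.209
```

```bash
python3 - <<'E'
from h import *
go(.53,-.152,.225,-2.7,maxmm=45)
E
```

```text
t 5.1 pos [0.5422 0.0042 0.2231] yaw -35.57 F [ 0.5 -0.2 -0.9] w 18.2 n 4
20.2,33.5,-0.6,-0.001,-0.001,-0.143
15.2,36.1,-0.6,-0.001,-0.001,-0.143
9.9,37.9,-0.6,-0.001,-0.001,-0.143
4.4,38.9,-0.5,-0.001,-0.001,-0.143
```

carry_out --commands '[20, 33, 0, 0, 0, -0.14, 15, 36, 0, 0, 0, -0.14, 10, 38, 0, 0, 0, -0.14, 4, 35, 0, 0, 0, -0.14, 0, 0, 0, 0, 0, 0]'

```text
time_s: 5.72
tcp_pos: [0.5276, -0.1543, 0.2194]
ee_rot: [[0.999, -0.045, 0.0], [-0.045, -0.999, 0.004], [-0.0, -0.004, -1.0]]
wrist_force: [-0.3, 0.5, -0.4]
gripper_width: 0.205
```

```bash
python3 - <<'E'
from h import *
c=calibration("wrist");np.save("w4.npy",c,allow_pickle=True)
cv2.imwrite("pics/w4.png",capture("wrist")[:,:,::-1])
go(.53,-.152,.225,-2.7,maxmm=45)
print(proj(c,[.5997,-.152,.07]))
E
```

```text
t 5.775 pos [ 0.5277 -0.1533  0.2194] yaw -2.56 F [-0.2  0.7  0.2] w 17.9 n 1
2.2,-1.5,-5.6,-0.004,0.0,0.002
[314.38399334 140.9460059 ]
```

View pics/w4.png

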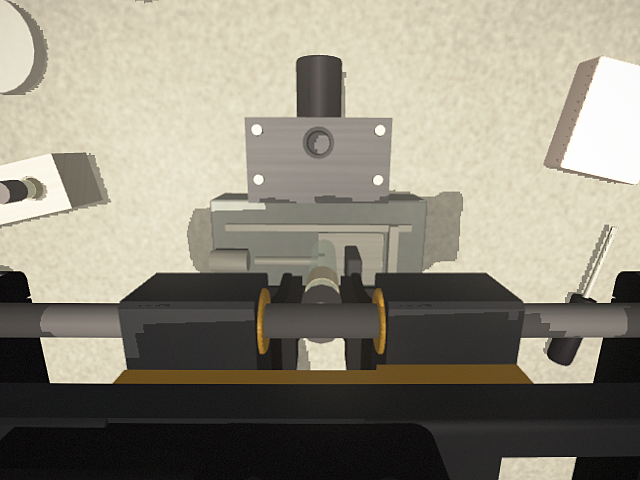

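Wrist view: well mouth at about (318,142), lamp barrel above, bolts at (257,130), (380,130), (378,180), (259,180), handle at (352,260). I'll refine the ring centre by contour.

```bash
python3 - <<'E'
from h import *
np.set_printoptions(precision=4,suppress=True)
c=np.load("w4.npy",allow_pickle=True).item()
im=cv2.imread("pics/w4.png")
cv2.imwrite("pics/w4c.png",cv2.resize(im[110:210,240:400],None,fx=5,fy=5,interpolation=cv2.INTER_CUBIC))
for n,p in [("well",(318.3,142)),("b far+y",(257,130)),("b far-y",(380,130)),("b near-y",(378,180)),("b near+y",(259,180))]: print(n,plane(c,p,.07))
S=calibration("scene");T=calibration("top")
g=lambda x,y:(x/5+194.6,y/5+209.6);k=lambda x,y:(x/5.5+324.6,y/5.5+199.6)
print("well S",plane(S,g(430,370),.07),"T",plane(T,k(268,192),.07),tri([(S,g(430,370)),(T,k(268,192)),(c,(318.3,142))]))
E
```

```text
well [ 0.5987 -0.1552  0.07  ]
b far+y [ 0.6105 -0.1057  0.07  ]
b far-y [ 0.6059 -0.2058  0.07  ]
b near-y [ 0.5656 -0.2039  0.07  ]
b near+y [ 0.5701 -0.1038  0.07  ]
well S [ 0.6016 -0.1516  0.07  ] T [ 0.5986 -0.1528  0.07  ] (array([ 0.5994, -0.1531,  0.0674]), [2.41550970903124, 0.46235003738155195, 2.1980933353333434])
```

View pics/w4c.png

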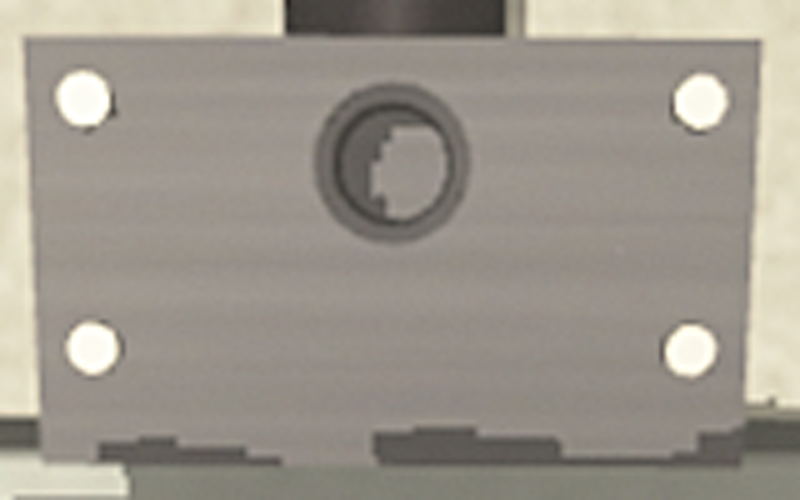

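```bash
python3 - <<'E'
from h import *
go(.5992,-.1535,.172,-2.7,maxmm=45)
E
```

```text
t 5.775 pos [ 0.5277 -0.1533  0.2194] yaw -2.56 F [-0.2  0.7  0.2] w 17.9 n 2
35.7,-1.4,23.7,-0.002,0.0,0.001
35.7,-1.5,23.7,-0.002,0.0,0.001
```

carry_out --commands '[36, -1.5, 0, -0.002, 0, 0, 36, -1.5, 0, 0, 0, 0, 0, 0, 24, 0, 0, 0, 0, 0, 24, 0, 0, 0, 0, 0, 0, 0, 0, 0]'

```text
time_s: 6.4
tcp_pos: [0.6022, -0.148, 0.169]
ee_rot: [[0.999, -0.045, -0.001], [-0.045, -0.999, 0.003], [-0.001, -0.003, -1.0]]
wrist_force: [0.8, 0.1, 0.0]
gripper_width: 0.206
```

```bash
python3 - <<'E'
from h import *
go(.5992,-.1535,.172,-2.7,maxmm=45)
E
```

```text
t 6.4 pos [ 0.6022 -0.148   0.169 ] yaw -2.57 F [0.8 0.1 0. ] w 17.9 n 1
-2.8,5.6,-3.0,-0.003,0.001,0.002
```

carry_out --commands '[-3, 5.5, 0, -0.003, 0, 0]'

```text
time_s: 6.52
tcp_pos: [0.5996, -0.1527, 0.1698]
ee_rot: [[0.999, -0.044, 0.0], [-0.044, -0.999, -0.0], [0.0, 0.0, -1.0]]
wrist_force: [-0.5, -0.1, -0.2]
gripper_width: 0.206
```

```bash
python3 - <<'E'
from h import *
go(.5992,-.1535,.168,-2.7,maxmm=45)
c=calibration("wrist");im=capture("wrist")[:,:,::-1]
s=capture("scene")[:,:,::-1]; 
cv2.imwrite("pics/w5.png",im)
cv2.imwrite("pics/s5.png",cv2.resize(s[190:330,190:330],None,fx=4,fy=4,interpolation=cv2.INTER_CUBIC))
t=capture("top")[:,:,::-1];cv2.imwrite("pics/t5.png",t)
go(.5992,-.1535,.168,-2.7,maxmm=45)
E
```

```text
t 6.525 pos [ 0.5996 -0.1527  0.1698] yaw -2.5 F [-0.5 -0.1 -0.2] w 17.9 n 1
-0.4,0.8,1.8,0.0,-0.0,0.004
t 6.675 pos [ 0.5992 -0.1534  0.1701] yaw -2.58 F [0.7 1.6 0.1] w 18.0 n 1
0.0,0.1,2.1,-0.0,-0.001,0.002
```

View pics/w5.png

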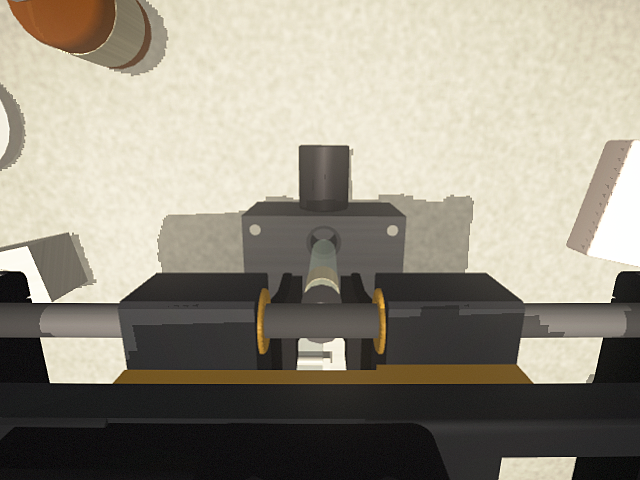

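View pics/s5.png

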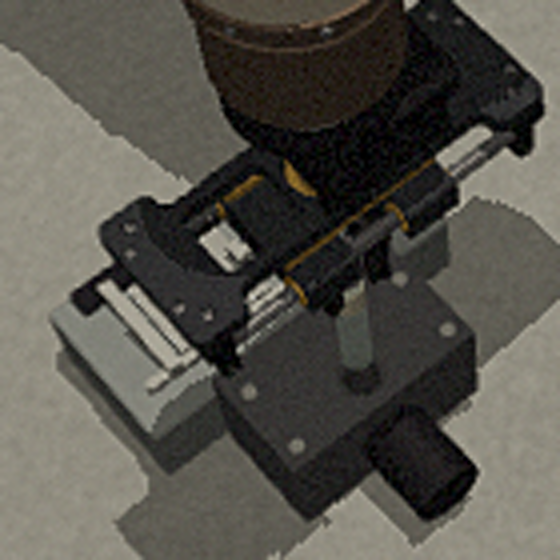

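```bash
python3 - <<'E'
from h import *
im=cv2.imread("pics/w5.png");cv2.imwrite("pics/w5c.png",cv2.resize(im[205:305,275:375],None,fx=6,fy=6,interpolation=cv2.INTER_CUBIC))
c=calibration("wrist");p=sense()['tcp_pos'];R=sense()['ee_rot']
for z in (.07,): print("well pred",proj(c,[.5992,-.1535,.07]))
for dz in (.081,.077): print("foot pred",proj(c,p+R@[0,0,dz]))
E
```

```text
well pred [320.45557108 241.07459671]
foot pred [320.31034771 248.08272294]
foot pred [320.29702798 249.68848176]
```

View pics/w5c.png

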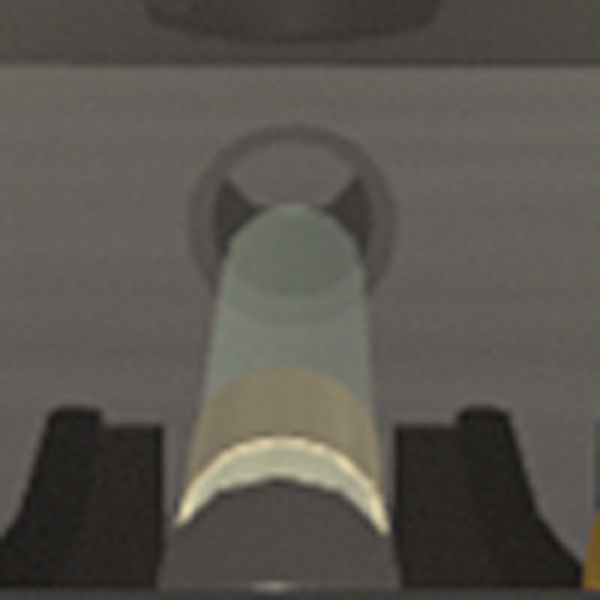

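Close crop: tube foot and well ring share the column (about 323.8) and the foot sits over the ring centre within about 1 mm. Descending in steps, watching force.

carry_out --commands '[-0.7, -0.4, 8, 0, 0, 0, 0, 0, 10, 0, 0, 0]'

```text
time_s: 6.92
tcp_pos: [0.5993, -0.1531, 0.1533]
ee_rot: [[0.999, -0.045, 0.005], [-0.045, -0.999, -0.0], [0.005, -0.0, -1.0]]
wrist_force: [-0.4, 0.2, -0.0]
gripper_width: 0.208
```

```bash
python3 - <<'E'
from h import *
go(.5985,-.153,.106,-2.7,maxmm=10)
E
```

```text
t 6.925 pos [ 0.5993 -0.1531  0.1533] yaw -2.6 F [-0.4  0.2 -0. ] w 18.1 n 5
-0.2,-0.0,9.5,-0.0,-0.001,0.0
-0.2,-0.0,9.5,-0.0,-0.001,0.0
-0.2,-0.0,9.5,-0.0,-0.001,0.0
-0.2,-0.0,9.5,-0.0,-0.001,0.0
-0.2,-0.0,9.5,-0.0,-0.001,0.0
```

carry_out --commands '[-0.5, 0, 6, 0, -0.005, 0, 0, 0, 6, 0, 0, 0]'

```text
time_s: 7.18
tcp_pos: [0.5984, -0.1532, 0.1398]
ee_rot: [[0.999, -0.046, -0.002], [-0.046, -0.999, 0.0], [-0.002, -0.0, -1.0]]
wrist_force: [-0.3, -0.4, -0.9]
gripper_width: 0.203
```

```bash
python3 - <<'E'
from h import *
go(.5985,-.153,.106,-2.7,maxmm=10)
E
```

```text
t 7.175 pos [ 0.5984 -0.1532  0.1398] yaw -2.62 F [-0.3 -0.4 -0.9] w 17.7 n 4
0.0,-0.0,8.4,-0.0,0.0,0.0
0.0,-0.0,8.4,-0.0,0.0,0.0
0.0,-0.0,8.4,-0.0,0.0,0.0
0.0,-0.0,8.4,-0.0,0.0,0.0
```

carry_out --commands '[0, 0, 8, 0, 0, 0, 0, 0, 8, 0, 0, 0]'

```text
time_s: 7.42
tcp_pos: [0.5984, -0.1532, 0.1226]
ee_rot: [[0.999, -0.046, -0.002], [-0.046, -0.999, 0.0], [-0.002, -0.0, -1.0]]
wrist_force: [-0.2, -0.0, -0.0]
gripper_width: 0.208
```

```bash
python3 - <<'E'
from h import *
go(.5985,-.153,.106,-2.7,maxmm=10)
E
```

```text
t 7.425 pos [ 0.5984 -0.1532  0.1226] yaw -2.62 F [-0.2 -0.  -0. ] w 18.1 n 2
0.1,-0.1,8.3,-0.0,0.001,0.001
0.1,-0.1,8.3,-0.0,0.001,0.001
```

carry_out --commands '[0, 0, 7, 0, 0, 0, 0, 0, 5, 0, 0, 0]'

```text
time_s: 7.68
tcp_pos: [0.5981, -0.1532, 0.1092]
ee_rot: [[0.999, -0.046, -0.003], [-0.046, -0.999, 0.0], [-0.003, -0.0, -1.0]]
wrist_force: [-0.9, 0.5, -0.1]
gripper_width: 0.208
```

```bash
python3 - <<'E'
from h import *
go(.5985,-.153,.106,-2.7,maxmm=10)
E
```

```text
t 7.675 pos [ 0.5981 -0.1532  0.1092] yaw -2.62 F [-0.9  0.5 -0.1] w 18.1 n 1
0.4,-0.2,3.2,-0.0,0.003,0.001
```

carry_out --commands '[0, 0, 2.5, 0, 0, 0]'

```text
time_s: 7.8
tcp_pos: [0.5983, -0.1533, 0.1066]
ee_rot: [[0.999, -0.045, -0.003], [-0.045, -0.999, -0.0], [-0.003, 0.0, -1.0]]
wrist_force: [-0.1, -0.9, 7.9]
gripper_width: 0.205
```

carry_out --commands '[0, 0, 2, 0, 0, 0]'

```text
time_s: 7.92
tcp_pos: [0.5999, -0.1536, 0.1066]
ee_rot: [[0.999, -0.044, 0.001], [-0.044, -0.999, -0.001], [0.001, 0.001, -1.0]]
wrist_force: [-0.1, 1.2, 9.4]
gripper_width: 0.204
```

Bottom touched (8–9 N up) at the expected height of 0.106. Release.

carry_out --commands '[0, 0, 0, 0, 0, 0, 0, 0, 0, 0, 0, 0, 0, 0, 0, 0, 0, 0, 0, 0, 0, 0, 0, 0]' --grip 46

```text
time_s: 8.43
tcp_pos: [0.6002, -0.1535, 0.107]
ee_rot: [[0.999, -0.045, 0.002], [-0.045, -0.999, -0.001], [0.002, 0.001, -1.0]]
wrist_force: [-0.1, -0.2, 0.9]
gripper_width: 0.506
```

carry_out --commands '[0, 0, -25, 0, 0, 0, 0, 0, -30, 0, 0, 0, 0, 0, -30, 0, 0, 0, 0, 0, -20, 0, 0, 0]'

```text
time_s: 8.93
tcp_pos: [0.5982, -0.1534, 0.2116]
ee_rot: [[0.999, -0.045, -0.005], [-0.045, -0.999, -0.001], [-0.005, 0.001, -1.0]]
wrist_force: [0.5, -0.6, -0.3]
gripper_width: 0.528
```

```bash
python3 - <<'E'
from h import *
go(.495,-.178,.19,-2.7)
E
```

```text
t 8.925 pos [ 0.5982 -0.1534  0.2116] yaw -2.58 F [ 0.5 -0.6 -0.3] w 46.0 n 2
-50.9,14.6,11.1,0.0,0.003,0.001
-51.0,14.7,11.0,0.0,0.003,0.001
```

carry_out --commands '[-52, 8, 0, 0, 0, 0, -52, 8, 0, 0, 0, 0, -51, 7, 5, 0, 0.003, 0, 0, 0, 0, 0, 0, 0]'

```text
time_s: 9.43
tcp_pos: [0.4385, -0.1697, 0.2076]
ee_rot: [[0.999, -0.045, 0.001], [-0.045, -0.999, -0.001], [0.001, 0.001, -1.0]]
wrist_force: [0.2, -0.6, 0.1]
gripper_width: 0.526
```

```bash
python3 - <<'E'
from h import *
c=calibration("wrist");np.save("w6.npy",c,allow_pickle=True)
im=capture("wrist")[:,:,::-1];cv2.imwrite("pics/w6.png",im)
s=capture("scene")[:,:,::-1];cv2.imwrite("pics/s6.png",cv2.resize(s[190:330,190:330],None,fx=4,fy=4,interpolation=cv2.INTER_CUBIC))
print(proj(c,[.4927,-.178,.10]),proj(c,[.599,-.153,.135]))
go(.493,-.178,.13,-2.7)
E
```

```text
[328.34535189 165.38844024] [277.42061089 -22.11636654]
t 9.525 pos [ 0.4427 -0.1698  0.2085] yaw -2.49 F [-0.1 -0.   0.4] w 46.2 n 2
25.1,2.9,39.4,0.001,-0.002,0.002
25.2,2.9,39.3,0.001,-0.002,0.002
```

View pics/w6.png

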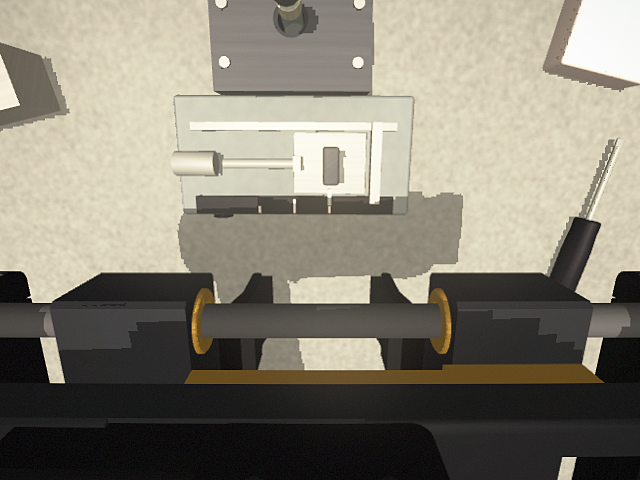

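View pics/s6.png

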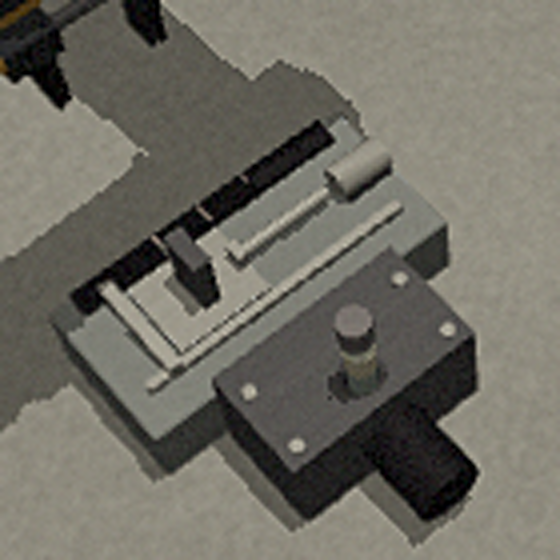

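The tube stands upright in the well (scene crop cap at (353,318)); the handle top is at wrist (331,165), predicted (328,165).

```bash
python3 - <<'E'
from h import *
S=calibration("scene");T=calibration("top");c=np.load("w6.npy",allow_pickle=True).item()
t=capture("top")[:,:,::-1];cv2.imwrite("pics/t6.png",cv2.resize(t[195:305,320:425],None,fx=5.5,fy=5.5,interpolation=cv2.INTER_CUBIC))
p=(353/4+189.6,318/4+189.6);print("cap px",p,"expected",proj(S,[.599,-.153,.135]))
o=plane(S,p,.135);print(o)
print("handle",plane(c,(331,165.5),.10), "scene handle top", plane(S,(188/4+189.6,245/4+189.6),.10))
E
```

```text
cap px (277.85, 269.1) expected [276.6729705 268.7609067]
[ 0.60117107 -0.15183861  0.135     ]
handle [ 0.4925357  -0.17990995  0.1       ] scene handle top [ 0.49362774 -0.17524526  0.1       ]
```

View pics/t6.png

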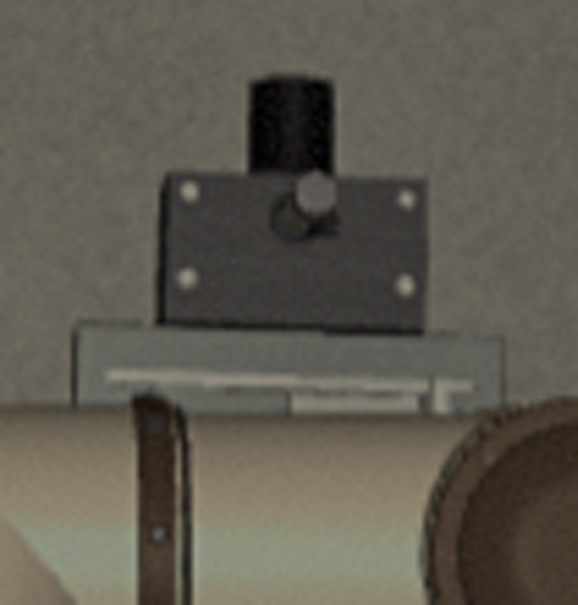

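Cap top height fits 0.135 (1 px), so the tube is at the bottom. On to the handle at about (0.493, −0.178).

carry_out --commands '[25, 3, 0, 0, 0, 0, 25, 3, 30, 0, 0, 0, 0, 0, 30, 0, 0, 0]'

```text
time_s: 9.95
tcp_pos: [0.502, -0.1783, 0.15]
ee_rot: [[0.999, -0.041, 0.014], [-0.041, -0.999, -0.004], [0.014, 0.003, -1.0]]
wrist_force: [-0.3, -0.9, -1.7]
gripper_width: 0.531
```

```bash
python3 - <<'E'
from h import *
go(.493,-.178,.065,-2.7)
E
```

```text
t 9.95 pos [ 0.502  -0.1783  0.15  ] yaw -2.37 F [-0.3 -0.9 -1.7] w 46.2 n 2
-5.1,-0.1,42.4,0.001,-0.007,0.003
-4.8,0.0,42.5,0.001,-0.007,0.003
```

carry_out --commands '[-10, 0, 25, 0.002, -0.014, 0.004, 0, 0, 10, 0, 0, 0]'

```text
time_s: 10.2
tcp_pos: [0.4946, -0.1777, 0.1113]
ee_rot: [[0.999, -0.045, -0.003], [-0.045, -0.999, -0.001], [-0.003, 0.001, -1.0]]
wrist_force: [-0.0, 0.1, 0.8]
gripper_width: 0.528
```

```bash
python3 - <<'E'
from h import *
go(.493,-.178,.065,-2.7)
E
```

```text
t 10.2 pos [ 0.4946 -0.1777  0.1113] yaw -2.56 F [-0.   0.1  0.8] w 45.9 n 1
-1.5,0.4,46.3,0.001,0.003,0.002
```

carry_out --commands '[-1, 0, 20, 0, 0.003, 0, 0, 0, 18, 0, 0, 0]'

```text
time_s: 10.45
tcp_pos: [0.4979, -0.1778, 0.0733]
ee_rot: [[0.999, -0.043, 0.005], [-0.043, -0.999, -0.002], [0.005, 0.002, -1.0]]
wrist_force: [0.1, 1.3, -0.3]
gripper_width: 0.532
```

```bash
python3 - <<'E'
from h import *
cv2.imwrite("pics/w7.png",capture("wrist")[:,:,::-1])
go(.493,-.178,.065,-2.7)
E
```

```text
t 10.5 pos [ 0.4966 -0.1776  0.0711] yaw -2.49 F [ 0.   0.3 -1.8] w 46.1 n 1
-3.6,0.6,6.1,0.002,-0.001,0.004
```

View pics/w7.png

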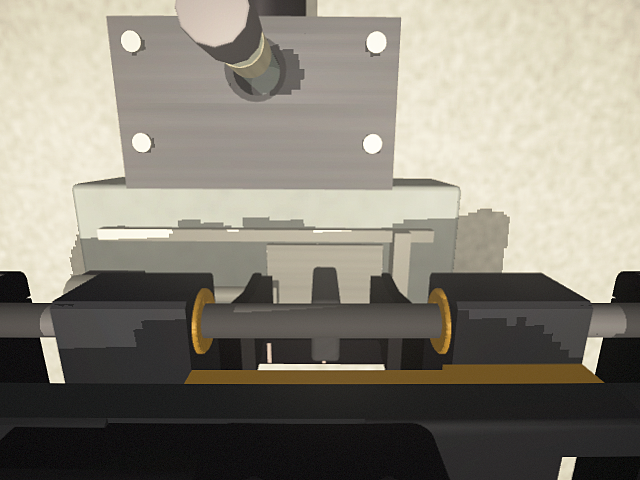

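The handle (column 325) sits midway between the fingers (inner edges about 270 and 375). Descend the last few mm and close.

carry_out --commands '[-3.5, 0, 6, 0, 0, 0]'

```text
time_s: 10.62
tcp_pos: [0.4947, -0.1775, 0.0654]
ee_rot: [[0.999, -0.043, 0.003], [-0.043, -0.999, -0.002], [0.003, 0.002, -1.0]]
wrist_force: [-0.6, -0.6, -0.2]
gripper_width: 0.529
```

carry_out --commands '[0, 0, 0, 0, 0, 0, 0, 0, 0, 0, 0, 0, 0, 0, 0, 0, 0, 0, 0, 0, 0, 0, 0, 0, 0, 0, 0, 0, 0, 0]' --grip 0

```text
time_s: 11.25
tcp_pos: [0.4964, -0.1781, 0.0674]
ee_rot: [[0.999, -0.043, 0.007], [-0.043, -0.999, -0.003], [0.007, 0.003, -1.0]]
wrist_force: [0.5, -3.7, -2.9]
gripper_width: 0.136
```

```bash
python3 - <<'E'
from h import *
go(.494,-.148,.065,-2.7)
E
```

```text
t 11.25 pos [ 0.4964 -0.1781  0.0674] yaw -2.44 F [ 0.5 -3.7 -2.9] w 11.8 n 1
-3.7,-30.0,2.3,0.003,-0.008,0.004
```

Handle gripped (opening 11.8 mm). Sliding towards +y.

carry_out --commands '[0, -8, 0, 0, 0, 0, 0, -8, 0, 0, 0, 0, 0, -8, 0, 0, 0, 0]'

```text
time_s: 11.62
tcp_pos: [0.4975, -0.1563, 0.0673]
ee_rot: [[0.999, -0.044, 0.008], [-0.044, -0.999, -0.006], [0.008, 0.006, -1.0]]
wrist_force: [0.6, -8.2, -2.6]
gripper_width: 0.139
```

```bash
python3 - <<'E'
from h import *
go(.4955,-.148,.066,-2.6)
E
```

```text
t 11.625 pos [ 0.4975 -0.1563  0.0673] yaw -2.53 F [ 0.6 -8.2 -2.6] w 12.1 n 1
-2.4,-8.2,1.3,0.006,-0.008,0.001
```

carry_out --commands '[0, -9, 0, 0, 0, 0]'

```text
time_s: 11.75
tcp_pos: [0.4979, -0.1483, 0.0673]
ee_rot: [[0.999, -0.044, 0.007], [-0.044, -0.999, -0.008], [0.008, 0.008, -1.0]]
wrist_force: [1.1, -10.1, -2.9]
gripper_width: 0.137
```

```bash
python3 - <<'E'
from h import *
c=calibration("wrist");cv2.imwrite("pics/w8.png",capture("wrist")[:,:,::-1])
t=capture("scene")[:,:,::-1];cv2.imwrite("pics/s8.png",cv2.resize(t[190:330,190:330],None,fx=4.2,fy=4.2,interpolation=cv2.INTER_CUBIC))
go(.4955,-.148,.066,-2.6)
E
```

```text
t 11.85 pos [ 0.4979 -0.148   0.0673] yaw -2.49 F [ 1.3 -9.5 -2.8] w 11.6 n 1
-2.4,0.1,1.3,0.008,-0.008,0.002
```

View pics/w8.png

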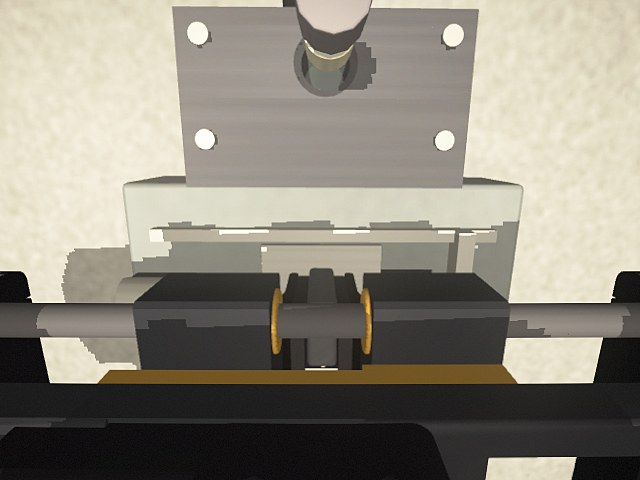

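View pics/s8.png

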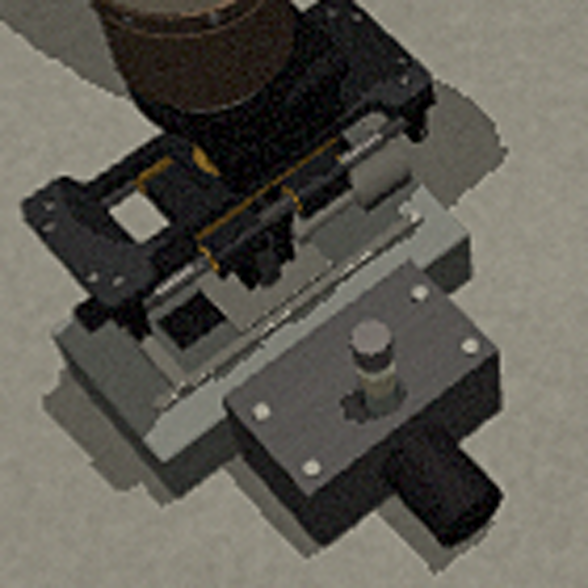

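```bash
python3 - <<'E'
from h import *
a=cv2.imread("pics/w7.png")[215:285,230:450];b=cv2.imread("pics/w8.png")[215:285,230:510]
cv2.imwrite("pics/c78.png",np.vstack([cv2.resize(cv2.copyMakeBorder(a,0,0,0,60,0),None,fx=2.8,fy=2.8),cv2.resize(b,None,fx=2.8,fy=2.8)]))
for n in ("w7","w8"):
    g=cv2.cvtColor(cv2.imread(f"pics/{n}.png"),cv2.COLOR_BGR2GRAY); print(n,"row263",list(enumerate(g[263,240:500:1],240))[::1] if 0 else ' '.join(map(str,g[263,240:500])))
E
```

```text
w7 row263 135 134 135 137 133 135 135 135 135 134 135 133 134 134 133 135 135 133 134 135 135 134 136 137 135 136 131 161 181 176 174 176 175 175 175 174 178 175 176 177 173 177 176 175 175 174 176 175 176 176 175 176 174 177 177 175 176 177 177 178 176 177 177 176 176 176 175 176 176 176 176 177 177 176 176 175 176 176 177 176 177 176 176 178 176 175 178 176 179 178 178 178 176 178 178 177 178 177 177 177 178 177 177 177 177 177 178 178 177 178 178 178 179 177 177 178 178 177 178 177 179 177 178 178 176 177 177 177 177 177 176 179 178 178 179 177 178 178 178 176 178 183 154 131 141 140 140 142 128 105 101 100 93 159 190 185 185 183 182 185 184 185 184 184 183 183 183 184 188 156 134 134 138 135 136 137 138 138 136 137 137 136 137 137 137 138 137 137 137 138 136 137 138 137 139 138 138 136 138 136 138 138 137 139 138 136 138 138 139 138 137 136 124 122 142 149 147 145 143 144 144 143 143 142 143 144 146 148 150 151 152 152 152 150 150 151 153 152 154 156 155 152 151 150 150 150 150 150 152 151 151 150 151 152 152 152 154 154 153 155
w8 row263 137 135 137 136 136 136 134 135 137 135 1
[... 293 characters left out ...]
6 175 175 177 176 175 175 177 175 176 176 175 174 175 177 177 176 177 177 178 178 176 177 176 176 177 176 177 176 176 175 177 176 177 176 176 177 176 176 175 174 176 176 177 175 175 177 175 176 178 175 176 176 176 175 177 179 157 131 133 134 133 133 132 135 132 132 135 133 132 134 134 132 132 131 130 130 131 134 131 133 133 131 133 133 131 133 132 130 132 133 131 133 133 132 133 133 134 132 133 134 134 132 134 135 134 133 132 133 131 134 134 132 134 135 133 135 135 136 136 135 135 136 138 117 98 99 100 99 102 98 101 95 142 178 178 178 175 177 175 177 175 176 175 177 175 176 176 178 182 135 130 133 134 133 133 133 134 132 134 133 134 135 135 135 133 134 135 134 134 133 136 134 134 136 136 136
```

View pics/c78.png

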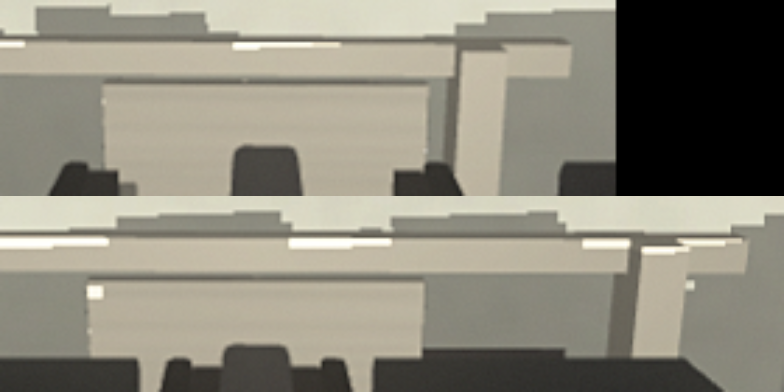

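Relative to the fixed stop bar, the blade moved about 31 mm (30.5–31.2) between the two wrist pictures. The TCP moved 30.1 mm and the spring force is 9.5 N, all consistent with half travel. I hold still with camera calls and watch.

```bash
python3 - <<'E'
from h import *
for i in range(12):
    im=capture("top"); s=sense()
    if i%3==2: print(s['time_s'],s['tcp_pos'].round(4),s['wrist_force'].round(1),s['gripper_width']*87)
cv2.imwrite("pics/t9.png",im[:,:,::-1])
cv2.imwrite("pics/s9.png",capture("scene")[:,:,::-1])
E
```

```text
12.0 [ 0.4979 -0.1484  0.0674] [ 2.2 -9.  -2.9] 12.09529050148353
12.15 [ 0.4979 -0.1485  0.0673] [ 1.  -9.  -1.9] 11.843755919267101
12.3 [ 0.4979 -0.1485  0.0673] [ 0.8 -8.4 -3.1] 11.44825485860593
12.45 [ 0.4979 -0.1485  0.0673] [ 1.7 -8.2 -1.5] 12.02291230507001
```

View pics/s9.png

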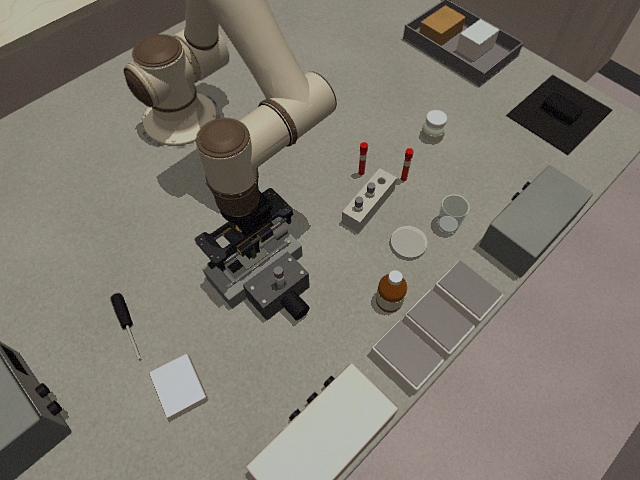

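The scene view shows the tube in the well (279,272), the short tubes still in the block, and all bystanders unmoved. The pose is steady, so I hand in.

```bash
python3 -c "
from station import *
print(finish_job()); s=sense(); print(s['time_s'],s['tcp_pos'],s['wrist_force'])"
```

```text
the job is handed in; nothing more can be done
None
the job is handed in; nothing more can be done
```

I stood the long tube on the bottom of the reader's well and let go of it. I then slid the shutter to half travel and handed the job in at about 12.5 s, still holding the handle. No verdict was reported.

- **Tube:** It met the well bottom at the expected height with 8–9 N. After release, its cap top was within about 1 px of the expected 135 mm in the scene view.
- **Shutter:** The tool moved 30 mm from the closed grip, and it stayed still for 0.5 s with a force along the slide of 8–9 N, as the spring should give at half travel. The wrist pictures put the blade 30.5–31.2 mm open. I could not read the pointer against the half mark directly, because the gripper covered the scale.
- **Other objects:** In the last scene view, the short tubes, the bystanders and the red look-alikes looked unmoved.
- **Disagreement:** The wrist camera read about 2 mm to the side of the scene and top cameras in y. I averaged the readings and confirmed the fit in a close crop before inserting the tube.

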